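# Clamp a strap and weld nut in the bench spot welder

### The arm

A 6-joint arm with a two-finger parallel gripper is mounted at the origin on the work surface. World frame = base frame: x ahead of the robot, y to its left, z up, the work surface at z = 0. Lengths are in mm, angles in rad, forces in N, time in s.
With the tool pointing down it reaches from about 350 to 950 mm from the base axis. Payload 17.4 kg.
Tool frame: the origin (TCP) lies on the centre line of the jaws, within the pads' length; the fingertips stand 14 mm ahead of it and the grasp point (between the pads) lies 5 mm behind it (bot.tip_reach is the z of the fingertips in the tool frame, in mm); z points along the fingers, y is the direction in which the jaws open and shut (so a half turn about z gives the same grasp; the last joint's range is limited). The gripper opens to 93 mm and grips with 3 to 60 N. Pads are 15 mm wide; open, the fingers measure 128 mm over their backs; the gripper's body (75 mm by 188 mm) begins 65 mm behind the grasp point.
Start: joints at [-1.253, 0.116, 1.442, -0, 1.584, -0.038], TCP at [235.121, -632.733, 232.646] pointing down, gripper open.
Joint ranges: [-2.83, 2.83], [-0.83, 2.19], [0.07, 2.5], [-1.14, 4.28], [0.01, 3], [-2.97, 2.97]. Speed limits (rad/s): [1.89, 1.89, 2.22, 3.14, 3.14, 3.14].

### API

Orientations are given as a unit quaternion [x, y, z, w].
In Python, from cell import bot, viewer, ticket gives the robot as it stands. The module is installed in compiled form; this text tells all that it offers.
- The arm moves only by the tool servo_tool, never from a script. Its argument "increments" is a list that holds one entry, the list of rows, each a list of 6 numbers: the shift along the tool's x, y, z as a fraction of full scale, then the turn, a rotation vector about the tool's x, y, z as a fraction of full scale. In form: [[[tx, ty, tz, rx, ry, rz], ...]]. A call has 1 to 20 rows; each row shifts and turns the pose as measured when the row begins, along the tool's axes as they then stand; what a row does not reach is not made up. Full scale, the value 1, is 2.5 cm for a shift and 2 rad for a turn. A row lasts 1/10 s, in which the tool goes at most 50 mm and 8.59 degrees, less where a joint would pass 70% of its speed; a pose out of reach is approached as far as the arm can. A call with a number of a shift or a turn outside -1 to 1 is refused whole. A call with a gripper value outside its range is refused whole. "jaw" is the opening, from -1 (shut) to 1 (fully open), set as the call begins (left out, the last holds). The fingers move at their own pace and stop on an object; the grip force is fixed at half the most. Time passes only in rows, so rows that do not move let the fingers close. It gives the time, the measured TCP pose, the force and the opening at its end, in the units of the state.
- bot.observe(): the state, without advancing time (a new reading comes with each control period).
- viewer.snapshot(name): name is "scene" or "top"; returns the picture (384x512x3 uint8, red, green, blue); there is no depth.
- viewer.get_calibration(name): a dict with "intrinsics" (3x3 intrinsics, pixels), "extrinsics" (4x4, takes a point from camera to world coordinates). Camera axes: x right, y up, looking along -z (the intrinsics and any distortion apply to the point x, -y, -z); pixel columns grow to the right and rows downward; lengths in mm; the calibration is good to about 2 mm. A picture is of the moment at which its call begins. get_calibration takes no time and is no camera call.
- ticket.finish_job(): hands the job in, once; it reports no verdict.
Trained networks look in the newest picture that a camera, given by its name, has taken for a name from the list of things; names that differ only in an ending like _2 or _b are one class to them, and where a whole thing is asked for, a point or a joint stands for the part that bears it (a point fixed in the world has none). Each returns a list of dicts, best first, with "score" (0 to 1); they miss things now and then, are a little off and sometimes report something else, mostly with a low value. They report only what shows in the picture. A call takes as long as a camera call. They do not tell look-alikes from the thing itself.
- viewer.trace(camera, name): "region" (384x512 bool, what is visible of it) and "at" ([column, row] in pixels, amid what is visible of it).
The state is a dict: "time": time; "joints": joint angles; "qvel": joint speeds; "joint_torque": joint torques, N m; "tool_pos": TCP position; "orientation": TCP orientation; "wrist_force": force on the tool from outside, world axes, zero at the start; "ft_torque": the same for the moment, N m; "finger_gap": opening from 0.0 (shut) to 1.0 (fully open).
Only numpy, scipy, OpenCV 4.12 (cv2) and the standard library are available. Lean on these libraries where they do the work, as an engineer would, in place of code of your own. Each camera call takes 0.05 s, during which the arm holds its last target. There are 200 camera calls.

### The job

Load the bench spot welder: take the bare steel strap from the yellow bars and set it down, without dropping it, across the lower electrode so that its hole goes over the locating pin and it lies flat on the weld nut and the work rest, square to the welder's arms; let go of it. Then bring the lever down by its black grip until the electrode clamps the strap and the whole green ring of the pressure indicator stands out above the spring housing but none of the red (spring squeezed about 8 mm), and finish while still holding the lever there. Leave the other things on the bench alone.

Things in the scene. Friction and masses are not known exactly. Their poses are not given: they have to be found in the camera images.
- strap: bare bright steel strap (silver), 180 x 32 x 6 mm, about 0.25 kg, with one 14.5 mm hole. Origin: centre of its underside, midway along it; x along its length towards the hole end, z up out of its top face. It starts lying across the rack's two yellow bars, underside 24 mm above the bench; grasped far from its middle it may droop in the fingers
- strap_hole (a point): centre of the strap's hole at its underside, 70 mm along the strap's x from its origin (20 mm from the hole end)
- rack: fixed pair of yellow bars, 16 mm wide, 130 mm long across the strap, centred 70 mm either side of the rack's centre, tops 24 mm above the bench, on a 150 x 100 x 4 mm base plate; between them the strap is free. Origin: on the bench under its centre; x along the strap as it starts
- welder: blue bench spot welder, fixed. Origin: on the bench straight below the lower electrode; local x away from the robot, local y from the electrode to the blue cabinet (210 mm wide, 220 to 530 mm from the origin, 295 mm high; handle to 331). Copper lower arm of 30 mm along local y, axis 85 mm high; flat lower electrode of 36 mm, top 120 mm high, with a 9 mm tapered locating pin, top 140 mm high
- pin_seat (a point): point on the welder: axis of the locating pin at the top of the nut, 130 mm above the bench. The strap_hole point lies here when the strap is seated; x, y, z axes are those of the welder
- rest_pad (a point): centre of the top of the round black work-rest pad, 22 mm across (narrower than the strap) on a 14 mm post, 90 mm towards the welder's local -x from the pin, 130 mm high, level with the top of the nut. The seated strap's plain half lies over it and overhangs it by 70 mm
- lever_pivot (a point): pivot of the upper arm and lever, at the welder's local (0, 200, 215) mm; its axis is parallel to local x. Upper arm, spring housing and lever are at most 46 mm wide; the raised electrode's face is about 45 mm above the seated strap's top
- nut: square steel weld nut 20 x 20 x 10 mm, already sitting loose on the locating pin, on the lower electrode; it stays there, under the strap. Origin: centre of its underside
- grip_mid (a point): middle of the lever's black rubber grip, on its axis: 28 mm diameter, 110 mm long along the lever, 360 mm from the pivot (160 mm from the electrode, away from the cabinet). Height about 309 mm at rest, 229 when the electrode just touches the seated strap, 215 with the spring squeezed 8 mm (lever level); 1.8 mm per mm of squeeze
- lever (a joint): swing of the lever in rad: 0 up at rest, grows as pushed down; about 0.225 when the electrode meets the seated strap, 0.265 level, hard stop 0.295. A spring returns it when let go: the grip takes about 6 N to start, 8 N at first touch, 14 N at 8 mm of squeeze
- cushion (a joint): squeeze of the electrode's pressure spring in m: 0 free, 0.014 most, about 2 N plus 1 N per mm. The pressure indicator, a 20 mm pin in the top of the dark 42 mm spring housing, is flush at 0 and rises by this much: top 3 mm yellow, next 4 mm green, 4 mm white, then red; hold between 0.005 and 0.011
- electrode_tip: flat copper upper electrode of 24 mm diameter, bored to clear the pin, on the spring-loaded stem. Origin: centre of its lower face
- bracket: bystander: finished grey bracket, same strap with a nut already welded on, lying on the bench
- pliers: bystander: pliers with blue handles, 165 mm long
- washer_a: bystander: steel washer, 32 mm across, 4 mm thick
- washer_b: bystander: steel washer, 32 mm across, 4 mm thick
- hammer: bystander: hammer
- tin: bystander: low round tin of paste with green label and red cap, 66 mm across, 60 mm high
Not all that is in view belongs to the job. Leave any brown or orange look-alike of the strap alone.

How it is judged:
By the outcome, as a careful person would: the job done as asked, in the order asked, and still so for the second after the job is handed in, while the arm keeps its last pose, push and grip.
It also fails if it takes over 51 s, if anything falls off the work surface, if the arm or the gripper's body presses on something with over 40 N, if the wrist force passes 120 N, or if a joint passes its speed limit or range.

## Working session

There is one attempt and no reset: what is moved stays moved. The work goes in short steps, Python scripts to look and compute and a tool call to move; the robot and the scene stay as the last step left them, time stands still between calls to the robot, and variables do not carry over. Pictures are saved under pics/ and viewed, about 8 in all and at most 12, crops included, and the job is handed in when it is done.

Besides the shell and the picture viewer there is one more tool, called after "Request:" by a JSON object that holds its "api" and its "payload". servo_tool: Moves the arm, as the interface text tells. Shift numbers are shares of 2.5 cm and turn numbers shares of 2 rad, none past 1 either way. Its arguments: {"type":"object","properties":{"increments":{"type":"array","items":{"type":"array","items":{"type":"array","items":{"type":"number","minimum":-1,"maximum":1}}}},"jaw":{"type":"number"}},"required":["increments"]}

```bash
mkdir -p pics; cat > h.py <<'E'
import numpy as np, cv2
from cell import bot, viewer, ticket
from scipy.spatial.transform import Rotation as R
def cal(n):
    c=viewer.get_calibration(n); return np.array(c["intrinsics"]),np.array(c["extrinsics"]),c
def ray(n,uv):
    K,E,_=cal(n); d=np.linalg.inv(K)@[uv[0],uv[1],1]; d=E[:3,:3]@(d*[1,-1,-1]); return E[:3,3],d
def atz(n,uv,z):
    o,d=ray(n,uv); return o+d*(z-o[2])/d[2]
def proj(n,P):
    K,E,_=cal(n); p=E[:3,:3].T@(np.array(P,float)-E[:3,3]); q=K@(p*[1,-1,-1]); return q[:2]/q[2]
def save(n,f,crop=None,s=1):
    im=viewer.snapshot(n)[:,:,::-1].copy()
    if crop: a,b,c,d=crop; im=im[b:d,a:c]
    cv2.imwrite('pics/'+f,cv2.resize(im,None,fx=s,fy=s,interpolation=cv2.INTER_CUBIC)); 
E
python3 - <<'E'
from h import *
a=viewer.snapshot('scene');b=viewer.snapshot('top')
cv2.imwrite('pics/a.png',a[:,:,::-1]);cv2.imwrite('pics/b.png',b[:,:,::-1])
for n in('scene','top'):
    print(n,cal(n)[2])
    for t in('strap','strap_hole','rack','welder','pin_seat','rest_pad','grip_mid','nut','electrode_tip','bracket'):
        r=viewer.trace(n,t); print(t,[(round(x['score'],2),np.round(x['at'],1).tolist(),int(x['region'].sum())) for x in r[:3]])
print(bot.observe())
E
```

```text
scene {'intrinsics': array([[371.70236846,   0.        , 253.80130949],
       [  0.        , 371.70236846, 194.28974783],
       [  0.        ,   0.        ,   1.        ]]), 'extrinsics': array([[ 5.01011011e-01, -6.34180541e-01,  5.88899829e-01,
         1.14328561e+03],
       [ 8.65244573e-01,  3.81542741e-01, -3.25233710e-01,
        -4.14281629e+02],
       [-1.84335652e-02,  6.72488051e-01,  7.39878386e-01,
         9.51068789e+02],
       [ 0.00000000e+00,  0.00000000e+00,  0.00000000e+00,
         1.00000000e+00]])}
strap [(0.85, [98.0, 242.8], 511), (0.73, [187.9, 209.5], 405), (0.6, [189.1, 268.8], 582)]
strap_hole [(0.97, [99.4, 242.8], 535), (0.89, [184.1, 208.8], 398), (0.63, [186.4, 266.6], 645)]
rack [(0.77, [178.8, 276.9], 1338), (0.44, [427.4, 161.3], 14999)]
welder [(0.72, [423.4, 161.4], 15132), (0.67, [188.2, 265.9], 559)]
pin_seat [(0.89, [426.3, 158.6], 15245), (0.66, [335.4, 160.3], 2027)]
rest_pad [(0.94, [425.6, 160.5], 15073)]
grip_mid [(0.96, [337.2, 160.5], 1982)]
nut []
electrode_tip [(0.41, [323.9, 181.7], 68)]
bracket [(0.75, [291.8, 282.1], 700), (0.
[... 1051 characters left out ...]
], 9175)]
{'time': 1.1, 'joints': array([-1.25284918e+00,  1.16019052e-01,  1.44159250e+00,  5.54527868e-06,
        1.58399861e+00, -3.77818892e-02]), 'qvel': array([ 0.00085753,  0.00066174, -0.00072597,  0.00094195,  0.0003711 ,
       -0.00121742]), 'joint_torque': array([-2.66100280e-03, -7.21027923e+01, -6.22764015e+01,  7.77296210e-02,
        1.83052052e-02, -3.40352506e-05]), 'tool_pos': array([ 235.09273284, -632.74846234,  232.63794626]), 'orientation': array([ 9.84223757e-01,  1.76928225e-01,  1.52274179e-06, -9.05692310e-06]), 'wrist_force': array([-0.10300549, -0.5521524 ,  0.09306671]), 'ft_torque': array([0.07217399, 0.01176322, 0.0638177 ]), 'finger_gap': 1.0043550198285893}
```

View pics/a.png

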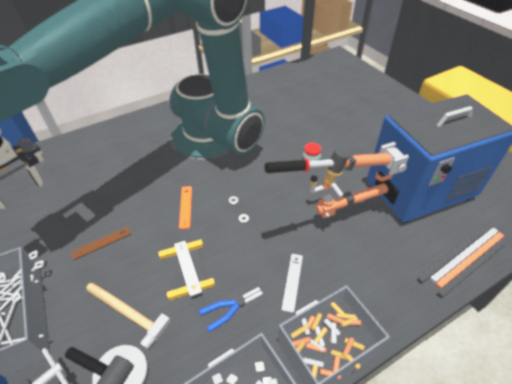

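View pics/b.png

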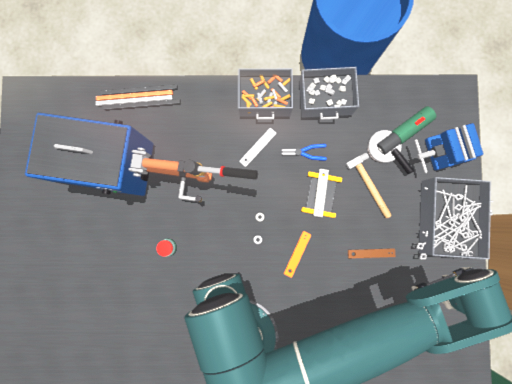

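The strap candidates in the top view are silver on the yellow bars at (321,193), orange at (297,252), brown at (371,254) and the grey bracket at (257,146). The silver one on the bars fits the description. I'll confirm it in an enlarged crop together with the welder.

```bash
python3 - <<'E'
from h import *
a=cv2.imread('pics/a.png');b=cv2.imread('pics/b.png')
f=lambda im,x,y,w,h,s:cv2.resize(im[y:y+h,x:x+w],None,fx=s,fy=s,interpolation=cv2.INTER_CUBIC)
o=np.vstack([np.hstack([f(b,295,160,60,60,5),f(a,150,230,80,60,5)[:, :400]]),np.hstack([f(b,120,140,140,70,2.5),f(a,255,130,140,100,2.5)[:175*1+75][:175]])])  if 0 else None
t=np.hstack([f(b,295,160,66,50,6),f(a,150,230,66,67,6)[:300]]) 
u=np.hstack([f(b,125,145,132,75,3),f(a,257,135,132,100,3)[:225]])
cv2.imwrite('pics/c.png',np.vstack([t,u]))
# strap mask in top
g=viewer.trace('top','strap') if 0 else None
hsv=cv2.cvtColor(b,cv2.COLOR_BGR2HSV)
sub=(hsv[...,2]>170)&(hsv[...,1]<40)
m=np.zeros(sub.shape,bool); m[160:225,300:345]=sub[160:225,300:345]
n,l,s,c=cv2.connectedComponentsWithStats(m.astype(np.uint8))
i=1+s[1:,4].argmax(); ys,xs=np.nonzero(l==i); print(s[i],c[i])
r=cv2.minAreaRect(np.c_[xs,ys].astype(np.float32)); print(r)
P=np.array([atz('top',p,30) for p in cv2.boxPoints(r)]); print(P.round(1), P.mean(0))
hsva=cv2.cvtColor(a,cv2.COLOR_BGR2HSV)
sub=(hsva[...,2]>170)&(hsva[...,1]<40)
m=np.zeros(sub.shape,bool); m[235:300,165:210]=sub[235:300,165:210]
n,l,s,c=cv2.connectedComponentsWithStats(m.astype(np.uint8)); i=1+s[1:,4].argmax(); print(s[i],atz('scene',c[i],29))
# yellow bars
for nm,im,box in(('top',hsv,(300,165,350,222)),('scene',hsva,(150,230,225,305))):
    y=(im[...,0]>20)&(im[...,0]<32)&(im[...,1]>150); m=np.zeros(y.shape,np.uint8); m[box[1]:box[3],box[0]:box[2]]=y[box[1]:box[3],box[0]:box[2]]
    n,l,s,c=cv2.connectedComponentsWithStats(m)
    for k in range(1,n):
        if s[k,4]>8: print(nm,s[k],atz(nm,c[k],24).round(1))
E
```

```text
[313 169  16  48 476] [320.7394958  192.78361345]
((320.67083740234375, 192.5197296142578), (10.621835708618164, 47.951087951660156), 6.581944465637207)
[[ 461.3 -279.9   30. ]
 [ 643.9 -303.5   30. ]
 [ 639.1 -343.9   30. ]
 [ 456.5 -320.    30. ]] [ 550.18400121 -311.80123082   30.        ]
[174 241  28  55 687] [ 556.44292849 -313.35145158   29.        ]
top [308 172  10   6  48] [ 621. -283.   24.]
top [328 175  14   7  66] [ 605.1 -366.7   24. ]
top [302 207  12   7  50] [ 483.  -259.9   24. ]
top [324 212  12   6  52] [ 466.4 -345.3   24. ]
scene [190 244  11   5  29] [ 497.1 -262.3   24. ]
scene [161 252  14   6  35] [ 481.3 -345.5   24. ]
scene [203 283  10   5  24] [ 634.1 -286.    24. ]
scene [169 292  18   7  44] [ 618.3 -368.6   24. ]
```

View pics/c.png

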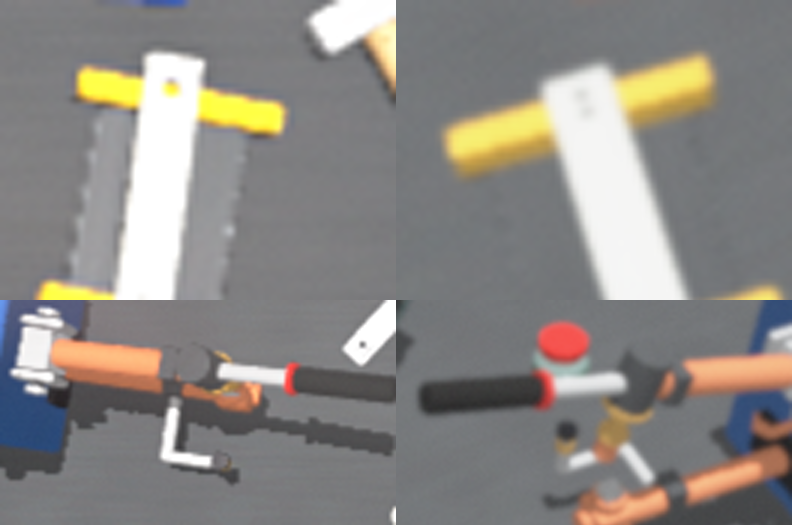

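The yellow showing through the strap at crop pixel (172,88), top view (323.7,174.7), is the hole at its far (+x) end. It is the bright silver strap on the bars. Next I'll measure the welder and refine the strap.

```bash
python3 - <<'E'
from h import *
a=cv2.imread('pics/a.png');b=cv2.imread('pics/b.png')
f=lambda im,x,y,w,h,s:cv2.resize(im[y:y+h,x:x+w],None,fx=s,fy=s,interpolation=cv2.INTER_CUBIC)
cv2.imwrite('pics/d.png',np.hstack([f(b,165,145,80,75,5),f(a,300,145,80,75,5)]))
# strap: weighted
g=b.astype(float).min(2)[160:225,300:345]; w=np.clip((g-90)/130,0,1)
hs=cv2.cvtColor(b,cv2.COLOR_BGR2HSV)[160:225,300:345]; w[(hs[...,1]>60)]=0
n,l,s,c=cv2.connectedComponentsWithStats((w>0.3).astype(np.uint8)); i=1+s[1:,4].argmax(); w*=cv2.dilate((l==i).astype(np.uint8),np.ones((3,3)))
ys,xs=np.mgrid[160:225,300:345]; W=w.sum(); mu=np.array([(w*xs).sum()/W,(w*ys).sum()/W]); d=np.c_[(xs-mu[0]).ravel(),(ys-mu[1]).ravel()]
C=(d*w.ravel()[:,None]).T@d/W; ev,V=np.linalg.eigh(C); v=V[:,1]; L=np.sqrt(12*ev[1]); print('strap',mu,L,np.sqrt(12*ev[0]))
e=[atz('top',mu+k*v*L/2,30) for k in(-1,1)]; print(e,np.linalg.norm(e[0]-e[1])); D=(e[0]-e[1]); print(atz('top',mu,30),np.degrees(np.arctan2(D[1],D[0])))
print('hole',atz('top',(323.3,174.3),30))
# cabinet blue
hs=cv2.cvtColor(b,cv2.COLOR_BGR2HSV); m=((hs[...,0]>100)&(hs[...,0]<125)&(hs[...,1]>120)); m[:105]=0;m[205:]=0;m[:,165:]=0
n,l,s,c=cv2.connectedComponentsWithStats(m.astype(np.uint8));i=1+s[1:,4].argmax();print(s[i])
# light vs dark: rim
# grip dark mask from network in both views
for nm in('top','scene'):
    viewer.snapshot(nm); r=viewer.trace(nm,'grip_mid'); reg=r[0]['region']; im=(b if nm=='top' else a)
    k=reg&(im.max(2)<75)
    n,l,s,c=cv2.connectedComponentsWithStats(k.astype(np.uint8));i=1+s[1:,4].argmax();print(nm,s[i],c[i],atz(nm,c[i],309).round(1))
    ys,xs=np.nonzero(l==i); rr=cv2.minAreaRect(np.c_[xs,ys].astype(np.float32)); print(rr,[atz(nm,p,309).round(0).tolist() for p in cv2.boxPoints(rr)])
E
```

```text
strap [320.70707883 193.18445811] 43.45471112359877 21.34772468271598
[array([ 630.12731097, -323.85777701,   30.        ]), array([ 464.99264408, -299.94081234,   30.        ])] 166.8576621214083
[ 547.22660983 -311.851012     30.        ] -8.241020897261478
hole [ 619.84895306 -322.89279305   30.        ]
[  25  113  122   83 1303]
top [255 173   2   5   5] [255.8 175. ] [582.8 -66.2 309. ]
((255.85293579101562, 175.0882568359375), (0.7276068925857544, 4.123105525970459), 14.03624439239502) [[577.0, -64.0, 309.0], [589.0, -67.0, 309.0], [588.0, -69.0, 309.0], [576.0, -66.0, 309.0]]
scene [265 161  40  12 372] [284.20967742 166.27150538] [589.5 -19.4 309. ]
((284.4764709472656, 166.194091796875), (9.663759231567383, 39.4220085144043), 85.60128784179688) [[553.0, -55.0, 309.0], [595.0, 36.0, 309.0], [625.0, 17.0, 309.0], [584.0, -72.0, 309.0]]
```

View pics/d.png

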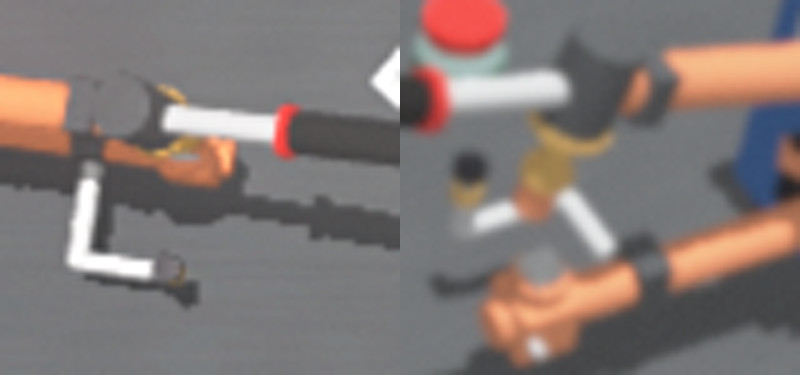

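```bash
cat > fit.py <<'E'
from h import *
from scipy.optimize import least_squares
def lev(d,th=0.265): return [0,200-d*np.cos(th),215+d*np.sin(th)]
obs=[('top',(199,198.6),[-90,0,130],1),('scene',(313.8,177.9),[-90,0,130],1),('scene',(328.6,197.0),[0,0,130],.7),
('top',(37,115),[105,530,295],.5),('top',(130,124),[105,220,295],.5),('top',(121,189),[-105,220,295],.5),('top',(26,179),[-105,530,295],.5),
('top',(257.3,174.7),lev(415),.5),('scene',(265.0,167.5),lev(415),.5)]
def W(p,q): c,s=np.cos(p[2]),np.sin(p[2]); return np.array([p[0]+c*q[0]-s*q[1],p[1]+s*q[0]+c*q[1],q[2]])
def res(p): return np.concatenate([w*(proj(n,W(p,q))-uv) for n,uv,q,w in obs])
E
python3 - <<'E'
from fit import *
r=least_squares(res,[640,80,0],loss='soft_l1',x_scale=[10,10,.1]); p=r.x; print(p,np.degrees(p[2]))
for n,uv,q,w in obs: print(n,q,(proj(n,W(p,q))-uv).round(1))
for n,u,z in(('top',(199,198.6),130),('scene',(313.8,177.9),130),('scene',(328.6,197.),130)): print(atz(n,u,z).round(1))
a=cv2.imread('pics/a.png');b=cv2.imread('pics/b.png')
def ov(im,n,x,y,w,h,s):
    o=cv2.resize(im[y:y+h,x:x+w],None,fx=s,fy=s,interpolation=cv2.INTER_CUBIC)
    for q in([0,0,120],[0,0,130],[-90,0,130],lev(305),lev(415),[0,200,215],[105,530,295],[105,220,295],[-105,220,295],[-105,530,295]):
        u=((proj(n,W(p,q))+.5-[x,y])*s).astype(int); cv2.circle(o,tuple(map(int,u)),3,(0,255,0),1)
    return o
cv2.imwrite('pics/e.png',np.vstack([ov(b,'top',15,100,250,110,3),ov(a,'scene',255,120,250,80,3)]))
E
```

```text
[ 6.12224107e+02  1.26693596e+02 -1.31983910e-01] -7.5621210115925575
top [-90, 0, 130] [-0.2 -0.4]
scene [-90, 0, 130] [-1.1 -0.4]
scene [0, 0, 130] [-1.2  0.3]
top [105, 530, 295] [-2.6 -2.1]
top [105, 220, 295] [0.6 1.2]
top [-105, 220, 295] [-0.6  1.5]
top [-105, 530, 295] [-2.9 -1. ]
top [0, np.float64(-200.51338786575207), np.float64(323.69234628205265)] [ 0.4 -1.3]
scene [0, np.float64(-200.51338786575207), np.float64(323.69234628205265)] [0.5 1.2]
[521.6 137.7 130. ]
[526.2 140.3 130. ]
[613.  130.4 130. ]
```

View pics/e.png

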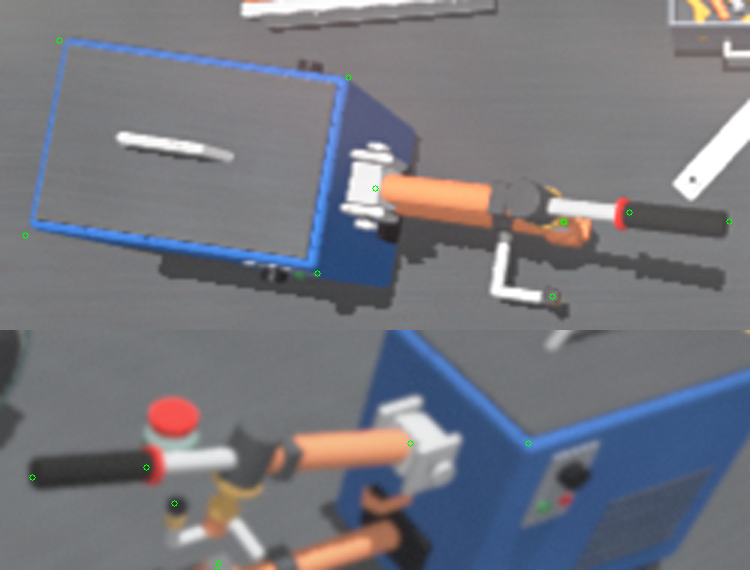

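```bash
cat >> fit.py <<'E'
obs=obs[:3]+[('top',(36.5,113.5),[105,517,295],.4),('top',(130.5,126.5),[105,220,295],.4),('top',(119.5,189.3),[-105,220,295],.4),('top',(26,175),[-105,517,295],.4)]+[('top',(257.3,173.8),lev(415),.7),('scene',(265.0,166.7),lev(415),.7),('top',(222.5,171),lev(300),.7),('scene',(307,275/1-120),lev(300),.7)]
E
python3 - <<'E'
from fit import *
r=least_squares(res,[640,80,0],loss='soft_l1',x_scale=[10,10,.1]); p=r.x; print(p,np.degrees(p[2]))
for n,uv,q,w in obs: print(n,np.round(q),(proj(n,W(p,q))-uv).round(1))
print(W(p,[-90,0,130]),W(p,[-70,0,130]),W(p,lev(360)),W(p,lev(360,0)))
q=R.from_quat(bot.observe()['orientation']).as_matrix();print(q)
E
```

```text
[ 6.11535686e+02  1.29009000e+02 -1.42289099e-01] -8.152564837990221
top [-90   0 130] [-1.1 -0.2]
scene [-90   0 130] [-0.3 -0.9]
scene [  0   0 130] [-0.7 -0.1]
top [105 517 295] [ 1.8 -1.4]
top [105 220 295] [-0.2 -1.8]
top [-105  220  295] [-0.   0.7]
top [-105  517  295] [0.4 2. ]
top [   0. -201.  324.] [-0.5  0.5]
scene [   0. -201.  324.] [0.8 1. ]
top [  0. -90. 294.] [-0.5 -0.3]
scene [  0. -90. 294.] [-1.5  9.5]
[522.44522816 141.77185077 130.        ] [542.24310764 138.93566179 130.        ] [590.62825069 -16.93433525 309.28733653] [588.84617392 -29.37403554 215.        ]
[[ 9.37376370e-01  3.48318159e-01 -1.73592954e-05]
 [ 3.48318160e-01 -9.37376369e-01  5.20817199e-05]
 [ 1.86881554e-06 -5.48667313e-05 -9.99999998e-01]]
```

Request:
{"api": "servo_tool", "payload": {"increments": [[[0, 0, 0, 0, 0, 0.0625], [0, 0, 0, 0, 0, 0.0625], [0, 0, 0, 0, 0, 0.0625], [0, 0, 0, 0, 0, 0.0625], [0.64, -0.9, 0.2, 0, 0, 0], [0.64, -0.9, 0.2, 0, 0, 0], [0.64, -0.9, 0.2, 0, 0, 0], [0.64, -0.9, 0.2, 0, 0, 0], [0.64, -0.9, 0.2, 0, 0, 0], [0.64, -0.9, 0.2, 0, 0, 0], [0.64, -0.9, 0.2, 0, 0, 0], [0.64, -0.9, 0.2, 0, 0, 0], [0.64, -0.9, 0.2, 0, 0, 0], [0.64, -0.9, 0.2, 0, 0, 0], [0.64, -0.9, 0.2, 0, 0, 0], [0.64, -0.9, 0.2, 0, 0, 0], [0.64, -0.9, 0.2, 0, 0, 0], [0.64, -0.9, 0.2, 0, 0, 0], [0.64, -0.9, 0.2, 0, 0, 0], [0, 0, 0, 0, 0, 0]]], "jaw": 1}}

```text
time: 3.3
tool_pos: [537.9, -328.1, 155.0]
orientation: [0.996, -0.084, 0.001, 0.001]
wrist_force: [-0.2, -0.5, -0.3]
finger_gap: 0.999
```

Request:
{"api": "servo_tool", "payload": {"increments": [[[0.02, -0.35, 0.6, 0, 0, -0.0125], [0, -0.35, 0.6, 0, 0, 0], [0, 0, 0.8, 0, 0, 0], [0, 0, 0.8, 0, 0, 0], [0, 0, 0.8, 0, 0, 0], [0, 0, 0.8, 0, 0, 0], [0, 0, 0.4, 0, 0, 0], [0, 0, 0.2, 0, 0, 0], [0, 0, 0.1, 0, 0, 0], [0, 0, 0, 0, 0, 0]]]}}

```text
time: 4.3
tool_pos: [537.4, -309.8, 18.9]
orientation: [0.997, -0.072, 0.0, 0.001]
wrist_force: [0.2, 0.3, 0.4]
finger_gap: 1.0
```

```bash
cat >> h.py <<'E'
def tgt(P,yaw=None):
    o=bot.observe(); M=R.from_quat(o['orientation']).as_matrix(); p=np.array(o['tool_pos'])
    y=np.degrees(np.arctan2(M[1,0],M[0,0])); print('t',o['time'],'pos',p.round(1),'yaw',round(y,2),'z',M[:,2].round(3),'F',np.round(o['wrist_force'],1),'T',np.round(o['ft_torque'],2),'gap',round(o['finger_gap']*93,1))
    print('tool units',(M.T@(np.array(P)-p)/25).round(3), 'rotvec units',((R.from_matrix(M).inv()*R.from_euler('z',yaw,degrees=True)*R.from_euler('x',180,degrees=True)).as_rotvec()/2).round(4) if yaw is not None else '')
E
python3 -c "
from h import *; tgt([541,-311,27],-8.2)"
```

```text
t 4.3 pos [ 537.4 -309.8   18.9] yaw -8.22 z [ 0.    -0.002 -1.   ] F [0.2 0.3 0.4] T [-0.01  0.03  0.05] gap 93.0
tool units [ 0.149  0.027 -0.324] rotvec units [ 0.001  -0.0002 -0.0001]
```

Request:
{"api": "servo_tool", "payload": {"increments": [[[0.15, 0.03, -0.32, 0.001, 0, 0], [0, 0, 0, 0, 0, 0]]]}}

```text
time: 4.5
tool_pos: [541.7, -311.6, 28.8]
orientation: [0.997, -0.072, 0.001, 0.0]
wrist_force: [0.5, 0.1, 0.7]
finger_gap: 1.001
```

Request:
{"api": "servo_tool", "payload": {"increments": [[[0, 0, 0, 0, 0, 0], [0, 0, 0, 0, 0, 0], [0, 0, 0, 0, 0, 0], [0, 0, 0, 0, 0, 0], [0, 0, 0, 0, 0, 0], [0, 0, 0, 0, 0, 0], [0, 0, 0, 0, 0, 0], [0, 0, 0, 0, 0, 0]]], "jaw": -1}}

```text
time: 5.3
tool_pos: [541.5, -311.6, 28.6]
orientation: [0.997, -0.072, 0.001, 0.0]
wrist_force: [0.6, 1.0, -0.2]
finger_gap: 0.36
```

```bash
python3 -c "
from h import *; tgt([541,-311,27],-8.2)"
```

```text
t 5.3 pos [ 541.5 -311.6   28.6] yaw -8.23 z [ 0.002 -0.001 -1.   ] F [ 0.6  1.  -0.2] T [ 0.1  -0.01 -0.02] gap 33.5
tool units [-0.025 -0.021  0.064] rotvec units [ 0.0002 -0.001  -0.0003]
```

Request:
{"api": "servo_tool", "payload": {"increments": [[[0, 0, -0.3, 0, 0, 0], [0, 0, -0.8, 0, 0, 0], [0, 0, -1, 0, 0, 0], [-0.5, -0.5, -1, 0, 0, 0], [-0.8, -0.6, -1, 0, 0, 0], [-0.8, -0.6, -0.8, 0, 0, 0], [0, 0, 0, 0, 0, 0], [0, 0, 0, 0, 0, 0]]]}}

```text
time: 6.1
tool_pos: [493.0, -259.9, 156.6]
orientation: [0.997, -0.072, -0.0, -0.0]
wrist_force: [-0.3, -0.5, -3.2]
finger_gap: 0.337
```

```bash
python3 - <<'E'
from h import *
tgt([541,-311,27],-8.2)
a=viewer.snapshot('scene')[:,:,::-1];b=viewer.snapshot('top')[:,:,::-1]
p=np.array(bot.observe()['tool_pos']); print(proj('scene',p),proj('top',p))
def crop(im,n,s=5,w=80,h=100):
    c=proj(n,p).astype(int)+[0,5]; x,y=c-[w//2,h//2]; print(n,'crop origin',x,y); return cv2.resize(im[y:y+h,x:x+w],None,fx=s,fy=s,interpolation=cv2.INTER_CUBIC)
cv2.imwrite('pics/f.png',np.hstack([crop(a,'scene'),crop(b,'top')])); cv2.imwrite('pics/fa.png',a)
E
```

```text
t 6.1 pos [ 493.  -259.9  156.6] yaw -8.25 z [-0.001  0.001 -1.   ] F [-0.3 -0.5 -3.2] T [0.07 0.   0.02] gap 31.3
tool units [2.198 1.751 5.182] rotvec units [-0.0004  0.0003 -0.0005]
[189.10721735 217.42078703] [311.89140077 205.87713162]
scene crop origin 149 172
top crop origin 271 160
```

View pics/f.png

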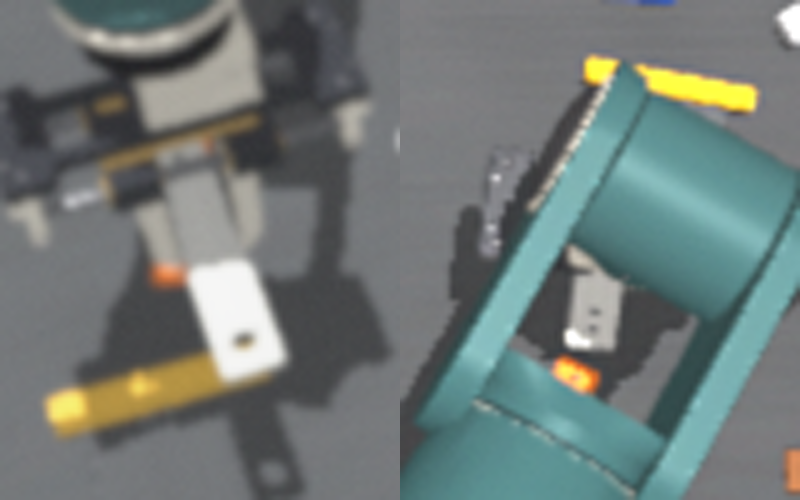

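```bash
python3 - <<'E'
from h import *
p=np.array([493,-259.9,156.6]); y=np.radians(-8.25); ax=np.array([np.cos(y),np.sin(y)]); ay=np.array([-ax[1],ax[0]])
for nm,u,z in(('hole',(243,341),156),('cornerL',(220,382),152),('cornerR',(287,358),152)):
    w=atz('scene',(149+(u[0]+.5)/5-.5,172+(u[1]+.5)/5-.5),z); d=w[:2]-p[:2]; print(nm,w.round(1),d@ax,d@ay)
E
```

```text
hole [ 573.2 -271.9  156. ] 81.08298575207573 -0.347208025823229
cornerL [ 587.8 -292.   152. ] 98.44849057393908 -18.15342163687397
cornerR [ 592.  -255.9  152. ] 97.37842823572771 18.198470316924848
```

Request:
{"api": "servo_tool", "payload": {"increments": [[[-0.4, -0.5, 0, 0, 0, 0], [-0.4, -0.9, 0, 0, 0, 0], [-0.4, -0.9, 0, 0, 0, 0], [-0.4, -0.9, 0, 0, 0, 0], [-0.4, -0.9, 0, 0, 0, 0], [-0.4, -0.9, 0, 0, 0, 0], [-0.4, -0.9, 0, 0, 0, 0], [-0.4, -0.9, 0, 0, 0, 0], [-0.2, -0.9, 0, 0, 0, 0], [-0.2, -0.9, 0, 0, 0, 0], [-0.2, -0.9, 0, 0, 0, 0], [-0.1, -0.9, 0, 0, 0, 0], [-0.1, -0.9, 0, 0, 0, 0], [-0.1, -0.9, 0, 0, 0, 0], [-0.1, -0.9, 0, 0, 0, 0], [-0.1, -0.9, 0, 0, 0, 0], [0, -0.9, 0, 0, 0, 0], [0, -0.5, 0, 0, 0, 0], [0, 0, 0, 0, 0, 0]]]}}

```text
time: 8.1
tool_pos: [443.6, 147.1, 138.7]
orientation: [0.997, -0.076, -0.017, -0.001]
wrist_force: [-0.4, 0.4, -2.5]
finger_gap: 0.339
```

```bash
python3 -c "
from h import *; tgt([534.3-59.4,140.6+8.4,161],-8.15);tgt([534.3,140.6,161],-8.15)"
```

```text
t 8.1 pos [443.6 147.1 138.7] yaw -8.68 z [-0.033  0.005 -0.999] F [-0.4  0.4 -2.5] T [ 0.01 -0.02  0.01] gap 31.5
tool units [ 1.196 -0.266 -0.933] rotvec units [-0.0002  0.0168 -0.0046]
t 8.1 pos [443.6 147.1 138.7] yaw -8.68 z [-0.033  0.005 -0.999] F [-0.4  0.4 -2.5] T [ 0.01 -0.02  0.01] gap 31.5
tool units [ 3.594 -0.292 -1.014] rotvec units [-0.0002  0.0168 -0.0046]
```

Request:
{"api": "servo_tool", "payload": {"increments": [[[0, 0, -0.93, 0, 0.0168, -0.0046], [0, -0.2, -0.02, 0, 0, 0], [0, 0, 0, 0, 0, 0]]]}}

```text
time: 8.4
tool_pos: [445.5, 150.5, 164.3]
orientation: [0.997, -0.071, 0.001, 0.0]
wrist_force: [0.3, -0.4, -2.4]
finger_gap: 0.34
```

```bash
python3 -c "
from h import *; tgt([534.3-49.5,140.6+7.1,159],-8.15)"
```

```text
t 8.4 pos [445.5 150.5 164.3] yaw -8.16 z [ 0.002 -0.001 -1.   ] F [ 0.3 -0.4 -2.4] T [0.09 0.03 0.02] gap 31.7
tool units [ 1.572 -0.111  0.215] rotvec units [ 0.0003 -0.0012 -0.0001]
```

Request:
{"api": "servo_tool", "payload": {"increments": [[[0.4, -0.03, 0.05, 0, 0, 0], [0.4, -0.03, 0.05, 0, 0, 0], [0.4, -0.03, 0.06, 0, 0, 0], [0.37, -0.02, 0.05, 0, 0, 0], [0, 0, 0, 0, 0, 0]]]}}

```text
time: 8.9
tool_pos: [488.8, 146.0, 158.7]
orientation: [0.997, -0.072, 0.002, 0.0]
wrist_force: [-0.3, 0.5, -3.0]
finger_gap: 0.339
```

```bash
python3 - <<'E'
from h import *
tgt([534.3,140.6,157],-8.15)
a=viewer.snapshot('scene')[:,:,::-1]
x,y,w,h,s=285,150,80,60,10
cv2.imwrite('pics/g.png',cv2.resize(a[y:y+h,x:x+w],None,fx=s,fy=s,interpolation=cv2.INTER_CUBIC))
E
```

```text
t 8.9 pos [488.8 146.  158.7] yaw -8.26 z [ 0.003 -0.001 -1.   ] F [-0.3  0.5 -3. ] T [0.04 0.04 0.04] gap 31.6
tool units [ 1.831 -0.049  0.073] rotvec units [ 0.0004 -0.0016 -0.001 ]
```

View pics/g.png

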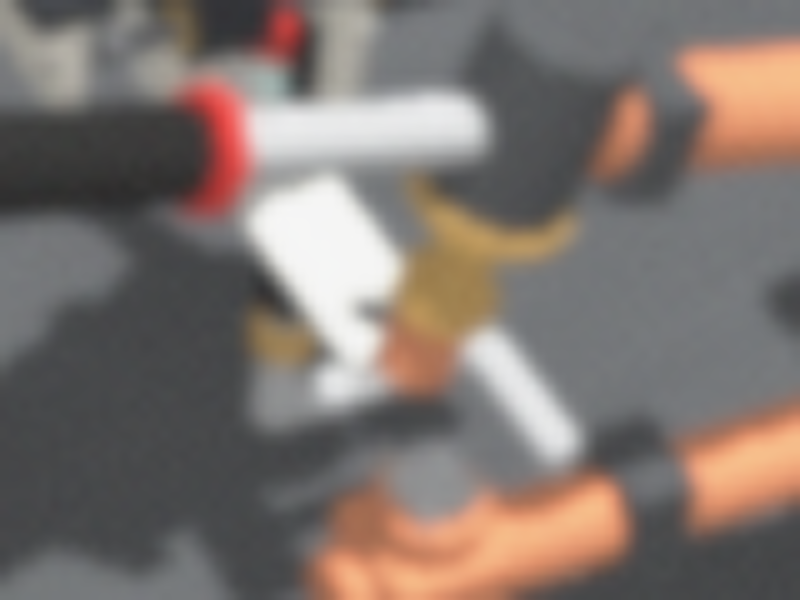

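```bash
python3 - <<'E'
from fit import *
px=lambda u:(285+(u[0]+.5)/10-.5,150+(u[1]+.5)/10-.5)
p=np.array([488.8,146.0]); y=np.radians(-8.26); ax=np.array([np.cos(y),np.sin(y)]); ay=np.array([-ax[1],ax[0]])
for nm,u,z in(('cornerL',(358,372),154),('nut',(432,482),125),('hole',(370,307),158)):
    w=atz('scene',px(u),z); d=w[:2]-p; print(nm,w.round(1),d@ax,d@ay)
for u in((612,129,120),(612,129,125),(612,129,130),(612,129,140)): 
    q=proj('scene',u); print(u,((q+.5-[285,150])*10-.5).round())
E
```

```text
cornerL [583.8 118.8 154. ] 97.94845800858934 -13.301482300114527
nut [610.8 129.8 125. ] 123.07191103319373 1.4597857077969412
hole [567.1 135.2 158. ] 79.0311358175633 0.5516254039976003
(612, 129, 120) [430. 497.]
(612, 129, 125) [432. 486.]
(612, 129, 130) [435. 474.]
(612, 129, 140) [439. 452.]
```

Request:
{"api": "servo_tool", "payload": {"increments": [[[0.45, 0, 0, 0, -0.0015, -0.001], [0.45, -0.02, 0, 0, 0, 0], [0.45, -0.02, 0.05, 0, 0, 0], [0.4, 0, 0, 0, 0, 0], [0, 0, 0, 0, 0, 0]]]}}

```text
time: 9.45
tool_pos: [535.6, 140.3, 157.1]
orientation: [0.997, -0.071, -0.0, 0.0]
wrist_force: [-0.1, 0.5, -2.4]
finger_gap: 0.337
```

```bash
python3 - <<'E'
from h import *
tgt([533.3,140.6,149],-8.15)
a=viewer.snapshot('scene')[:,:,::-1]
x,y,w,h,s=285,150,80,60,10
cv2.imwrite('pics/i.png',cv2.resize(a[y:y+h,x:x+w],None,fx=s,fy=s,interpolation=cv2.INTER_CUBIC))
E
```

```text
t 9.45 pos [535.6 140.3 157.1] yaw -8.12 z [-0.001 -0.001 -1.   ] F [-0.1  0.5 -2.4] T [0.03 0.   0.02] gap 31.4
tool units [-0.091  0.001  0.322] rotvec units [0.0004 0.0003 0.0002]
```

View pics/i.png

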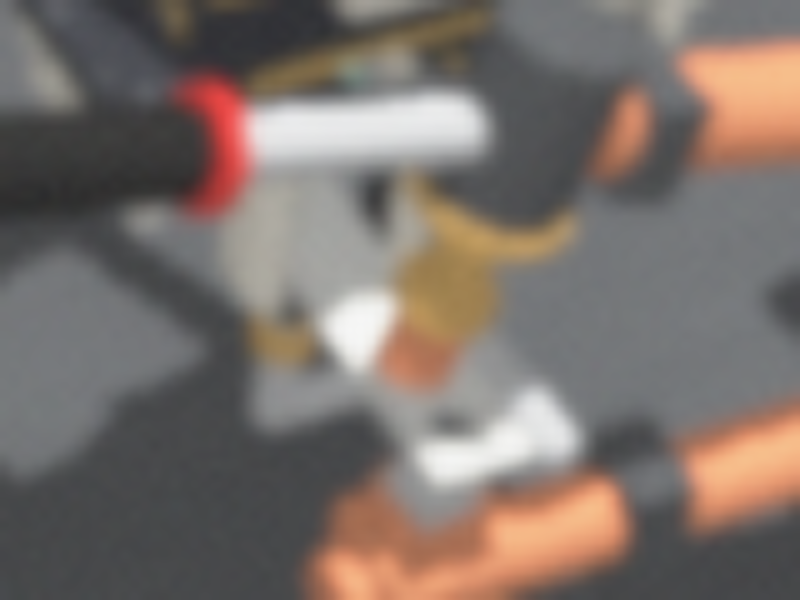

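Request:
{"api": "servo_tool", "payload": {"increments": [[[-0.09, 0, 0.1, 0, 0, 0], [0, 0, 0.1, 0, 0, 0], [0, 0, 0.1, 0, 0, 0], [0, 0, 0.1, 0, 0, 0], [0, 0, 0, 0, 0, 0]]]}}

```text
time: 10.0
tool_pos: [531.5, 140.9, 146.1]
orientation: [0.998, -0.071, -0.001, 0.0]
wrist_force: [0.1, -0.2, -2.9]
finger_gap: 0.339
```

```bash
python3 - <<'E'
from h import *
tgt([533.3,140.6,142],-8.15)
E
```

```text
t 10.0 pos [531.5 140.9 146.1] yaw -8.1 z [-0.001 -0.001 -1.   ] F [ 0.1 -0.2 -2.9] T [0.11 0.01 0.03] gap 31.5
tool units [0.072 0.004 0.162] rotvec units [0.0005 0.0006 0.0005]
```

Request:
{"api": "servo_tool", "payload": {"increments": [[[0.07, 0, 0, 0, 0, 0], [0, 0, 0.06, 0, 0, 0], [0, 0, 0.06, 0, 0, 0], [0, 0, 0.06, 0, 0, 0], [0, 0, 0, 0, 0, 0]]]}}

```text
time: 10.5
tool_pos: [533.4, 140.7, 141.4]
orientation: [0.998, -0.071, -0.0, 0.0]
wrist_force: [0.3, 0.1, -2.0]
finger_gap: 0.339
```

```bash
python3 - <<'E'
from h import *
tgt([533.3,140.6,138],-8.15)
a=viewer.snapshot('scene')[:,:,::-1]
x,y,w,h,s=285,150,80,60,10
cv2.imwrite('pics/j.png',cv2.resize(a[y:y+h,x:x+w],None,fx=s,fy=s,interpolation=cv2.INTER_CUBIC))
E
```

```text
t 10.5 pos [533.4 140.7 141.4] yaw -8.1 z [-0.001 -0.001 -1.   ] F [ 0.3  0.1 -2. ] T [ 0.03  0.05 -0.06] gap 31.5
tool units [-0.005  0.005  0.136] rotvec units [0.0004 0.0004 0.0005]
```

View pics/j.png

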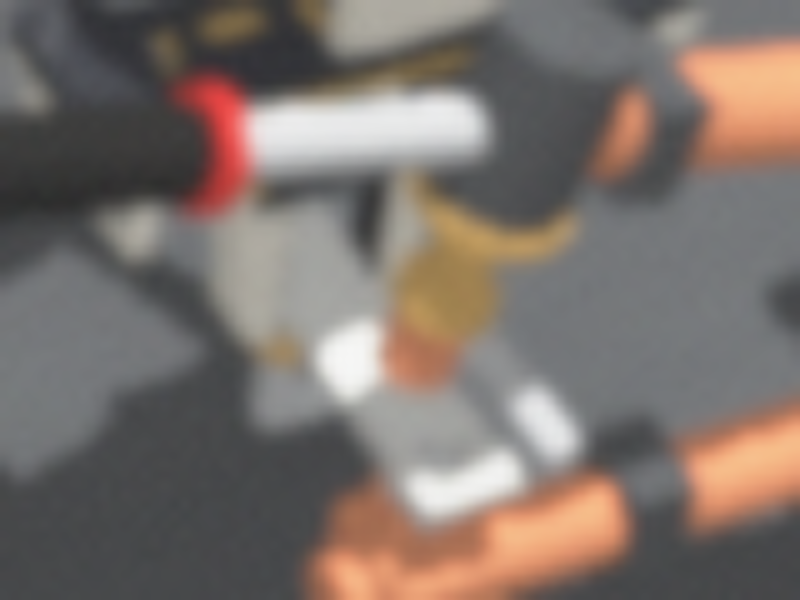

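Request:
{"api": "servo_tool", "payload": {"increments": [[[0, 0, 0.04, 0, 0, 0], [0, 0, 0.04, 0, 0, 0], [0, 0, 0, 0, 0, 0]]]}}

```text
time: 10.85
tool_pos: [533.5, 140.7, 139.4]
orientation: [0.998, -0.071, -0.0, 0.0]
wrist_force: [-0.5, -0.4, -2.5]
finger_gap: 0.342
```

Request:
{"api": "servo_tool", "payload": {"increments": [[[0, 0, 0.04, 0, 0, 0], [0, 0, 0.04, 0, 0, 0], [0, 0, 0, 0, 0, 0]]]}}

```text
time: 11.15
tool_pos: [533.5, 140.8, 137.3]
orientation: [0.998, -0.071, -0.0, 0.0]
wrist_force: [-0.9, 0.1, -1.9]
finger_gap: 0.341
```

```bash
python3 - <<'E'
from h import *
tgt([533.3,140.6,135],-8.15)
E
```

```text
t 11.15 pos [533.5 140.8 137.3] yaw -8.09 z [-0.001 -0.001 -1.   ] F [-0.9  0.1 -1.9] T [ 0.01  0.05 -0.02] gap 31.7
tool units [-0.006  0.007  0.091] rotvec units [0.0003 0.0003 0.0005]
```

Request:
{"api": "servo_tool", "payload": {"increments": [[[0, 0, 0.04, 0, 0, 0], [0, 0, 0.03, 0, 0, 0], [0, 0, 0, 0, 0, 0]]]}}

```text
time: 11.45
tool_pos: [533.5, 140.7, 135.4]
orientation: [0.998, -0.071, -0.0, 0.0]
wrist_force: [0.8, 0.6, -2.5]
finger_gap: 0.336
```

Request:
{"api": "servo_tool", "payload": {"increments": [[[0, 0, 0.03, 0, 0, 0], [0, 0, 0, 0, 0, 0]]]}}

```text
time: 11.65
tool_pos: [533.6, 140.8, 134.9]
orientation: [0.998, -0.071, -0.0, 0.0]
wrist_force: [-0.3, -0.3, -2.8]
finger_gap: 0.338
```

```bash
python3 - <<'E'
from h import *
tgt([533.3,140.6,134],-8.15)
E
```

```text
t 11.65 pos [533.6 140.8 134.9] yaw -8.09 z [-0. -0. -1.] F [-0.3 -0.3 -2.8] T [ 0.    0.07 -0.02] gap 31.4
tool units [-0.012  0.009  0.037] rotvec units [0.0002 0.0001 0.0005]
```

Request:
{"api": "servo_tool", "payload": {"increments": [[[0, 0, 0.04, 0, 0, 0], [0, 0, 0, 0, 0, 0], [0, 0, 0, 0, 0, 0]]]}}

```text
time: 11.95
tool_pos: [533.8, 140.8, 135.0]
orientation: [0.998, -0.071, 0.0, 0.0]
wrist_force: [-1.0, -0.5, -1.6]
finger_gap: 0.341
```

```bash
python3 - <<'E'
from h import *
tgt([533.3,140.6,134],-8.15)
E
```

```text
t 11.95 pos [533.8 140.8 135. ] yaw -8.09 z [ 0.001 -0.    -1.   ] F [-1.  -0.5 -1.6] T [ 0.04 -0.    0.04] gap 31.7
tool units [-0.019  0.011  0.041] rotvec units [ 0.0001 -0.0004  0.0005]
```

Request:
{"api": "servo_tool", "payload": {"increments": [[[0, 0, 0.07, 0, 0, 0], [0, 0, 0.04, 0, 0, 0]]]}}

```text
time: 12.15
tool_pos: [534.1, 140.9, 134.8]
orientation: [0.998, -0.071, 0.001, -0.0]
wrist_force: [-5.9, -0.5, 8.5]
finger_gap: 0.34
```

```bash
python3 - <<'E'
from h import *
tgt([533.3,140.6,134],-8.15)
E
```

```text
t 12.15 pos [534.1 140.9 134.8] yaw -8.09 z [ 0.002 -0.    -1.   ] F [-5.9 -0.5  8.5] T [-0.07  1.    0.05] gap 31.7
tool units [-0.029  0.015  0.033] rotvec units [-0.0001 -0.0011  0.0005]
```

Request:
{"api": "servo_tool", "payload": {"increments": [[[0, 0, -0.02, 0, 0, 0], [0, 0, 0, 0, 0, 0], [0, 0, 0, 0, 0, 0], [0, 0, 0, 0, 0, 0]]], "jaw": 0.1}}

```text
time: 12.55
tool_pos: [534.4, 140.9, 135.5]
orientation: [0.998, -0.071, 0.002, -0.0]
wrist_force: [-0.7, 0.1, 0.6]
finger_gap: 0.547
```

Request:
{"api": "servo_tool", "payload": {"increments": [[[0, 0, -0.2, 0, 0, 0], [0, 0, -0.4, 0, 0, 0], [0, 0, -0.5, 0, 0, 0], [0, 0, -0.5, 0, 0, 0], [-0.5, 0, -0.2, 0, 0, 0], [-0.8, 0, 0, 0, 0, 0], [-0.8, 0, 0, 0, 0, 0], [-0.8, 0, 0, 0, 0, 0], [-0.8, 0, 0, 0, 0, 0], [-0.8, 0, -0.5, 0, 0, 0], [-0.5, 0, -0.8, 0, 0, 0], [0, 0, -0.8, 0, 0, 0], [0, 0, 0, 0, 0, 0]]]}}

```text
time: 13.85
tool_pos: [399.8, 159.3, 242.0]
orientation: [0.998, -0.07, 0.003, -0.001]
wrist_force: [0.5, -0.0, -0.8]
finger_gap: 0.549
```

```bash
python3 - <<'E'
from h import *
tgt([533.3,140.6,134],-8.15)
a=viewer.snapshot('scene')[:,:,::-1]; b=viewer.snapshot('top')[:,:,::-1]
f=lambda im,x,y,w,h,s:cv2.resize(im[y:y+h,x:x+w],None,fx=s,fy=s,interpolation=cv2.INTER_CUBIC)
cv2.imwrite('pics/k.png',np.hstack([f(a,290,145,65,65,6),f(b,165,155,65,65,6)]))
E
```

```text
t 13.85 pos [399.8 159.3 242. ] yaw -8.08 z [ 0.007  0.002 -1.   ] F [ 0.5 -0.  -0.8] T [ 0.04 -0.04  0.02] gap 51.0
tool units [5.364e+00 2.000e-03 4.356e+00] rotvec units [-0.0015 -0.0033  0.0006]
```

View pics/k.png

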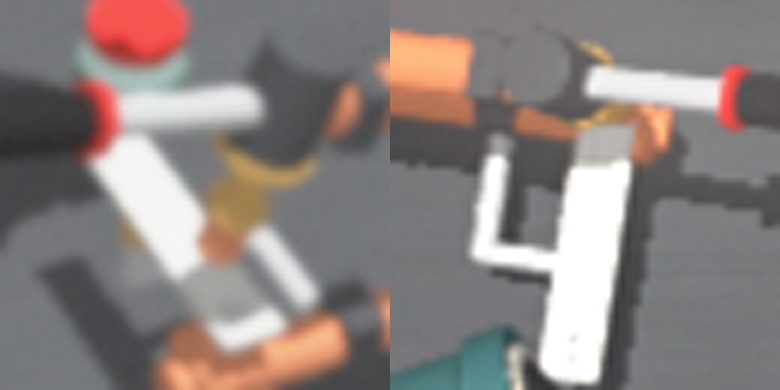

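```bash
cat > ang.py <<'E'
from h import *
def edge(im,n,p,q,z,half=3,chan=None):
    """sub-pixel edge line near p-q; returns world yaw of line at height z"""
    p,q=np.array(p,float),np.array(q,float); v=(q-p)/np.linalg.norm(q-p); nn=np.array([-v[1],v[0]])
    t=np.linspace(0,np.linalg.norm(q-p),60); s=np.linspace(-half,half,61)
    X=p+t[:,None,None]*v+s[None,:,None]*nn
    g=cv2.remap(im.astype(np.float32),X[...,0].astype(np.float32),X[...,1].astype(np.float32),cv2.INTER_LINEAR)
    G=np.abs(np.gradient(cv2.GaussianBlur(g,(9,1),0),axis=1))**2; k=(G*s).sum(1)/G.sum(1)
    c=np.polyfit(t,k,1); r=k-np.polyval(c,t); ok=np.abs(r)<2*r.std()+.05; c=np.polyfit(t[ok],k[ok],1)
    e=[p+v*a+nn*np.polyval(c,a) for a in(t[0],t[-1])]; w=[atz(n,x,z) for x in e]; d=w[1]-w[0]
    return np.degrees(np.arctan2(d[1],d[0])).round(2),r[ok].std().round(2),[x.round(1).tolist() for x in w]
E
python3 - <<'E'
from ang import *
b0=cv2.imread('pics/b.png'); b=viewer.snapshot('top')[:,:,::-1]; g=b.max(2)*1.0
o=lambda x,y:(165+(x+.5-390)/6-.5,155+(y+.5)/6-.5)
print('strap L',edge(g,'top',o(543,350),o(572,180),136)); print('strap R',edge(g,'top',o(590,350),o(625,180),136))
x0=b0.astype(float)
bl=x0[...,0]-x0[...,2]
q=lambda x,y:(15+(x+.5)/3-.5,100+(y+.5)/3-.5)
print('cab far',edge(bl,'top',q(330,78),q(80,42),295,2.5)); print('cab near',edge(bl,'top',q(300,265),q(45,226),295,2.5))
print('cab front',edge(bl,'top',q(316,255),q(345,95),295,2.5),'cab back',edge(bl,'top',q(35,210),q(62,55),295,2.5))
d=lambda x,y:(165+(x+.5)/5-.5,145+(y+.5)/5-.5)
gg=b0.max(2)*1.
print('rod L',edge(gg,'top',d(71,245),d(82,180),100,1.5),'rod R',edge(gg,'top',d(90,245),d(98,190),100,1.5))
print('lever up',edge(gg,'top',d(170,104),d(270,113),285,1.5),'lever dn',edge(gg,'top',d(170,130),d(270,140),285,1.5))
E
```

```text
strap L (np.float64(-8.17), np.float64(0.13), [[470.9, 169.7, 136.0], [571.8, 155.2, 136.0]])
strap R (np.float64(-8.35), np.float64(0.08), [[469.0, 132.8, 136.0], [570.6, 117.9, 136.0]])
cab far (np.float64(81.53), np.float64(0.13), [[744.0, 349.8, 295.0], [783.7, 616.2, 295.0]])
cab near (np.float64(81.09), np.float64(0.22), [[547.2, 376.6, 295.0], [589.3, 645.4, 295.0]])
cab front (np.float64(-9.15), np.float64(0.25), [[555.7, 361.1, 295.0], [725.5, 333.7, 295.0]]) cab back (np.float64(-8.5), np.float64(0.09), [[604.3, 657.7, 295.0], [769.3, 633.0, 295.0]])
rod L (np.float64(-8.56), np.float64(0.11), [[542.3, 217.3, 100.0], [589.9, 210.1, 100.0]]) rod R (np.float64(-7.91), np.float64(0.04), [[542.1, 202.6, 100.0], [582.3, 197.0, 100.0]])
lever up (np.float64(-96.84), np.float64(0.12), [[617.1, 115.6, 285.0], [609.5, 52.1, 285.0]]) lever dn (np.float64(-97.02), np.float64(0.2), [[600.8, 115.4, 285.0], [593.0, 52.0, 285.0]])
```

Request:
{"api": "servo_tool", "payload": {"increments": [[[0, 0, -0.95, 0, 0, -0.07], [0, 0, -0.95, 0, 0, -0.07], [0, 0, -0.95, 0, 0, -0.07], [0, 0, -0.95, 0, 0, -0.07], [0, 0, -0.95, 0, 0, -0.07], [0, 0, -0.95, 0, 0, -0.07], [0, 0, -0.5, 0, 0, -0.07], [0, 0, 0, 0, 0, -0.07], [0, 0, 0, 0, 0, -0.07], [0, 0, 0, 0, 0, -0.07], [0, 0, 0, 0, 0, -0.07], [0, 0, 0, 0, 0, 0]]], "jaw": 0.8}}

```text
time: 15.2
tool_pos: [400.8, 158.1, 382.9]
orientation: [0.746, 0.666, -0.01, -0.004]
wrist_force: [0.5, -0.2, -0.6]
finger_gap: 0.901
```

```bash
python3 - <<'E'
from h import *
tgt([590.6,-17,385],81.5); print(bot.observe()['joints'].round(2))
E
```

```text
t 15.2 pos [400.8 158.1 382.9] yaw 83.51 z [-0.02  -0.007 -1.   ] F [ 0.5 -0.2 -0.6] T [-0.01 -0.07 -0.05] gap 83.8
tool units [-6.101  8.331 -0.184] rotvec units [-0.0093  0.0047  0.0175]
[ 0.32 -0.4   1.66 -0.    1.9   0.43]
```

Request:
{"api": "servo_tool", "payload": {"increments": [[[0, 0, -0.1, -0.009, 0.005, 0.0175], [-0.55, 0.75, 0, 0, 0, 0], [-0.55, 0.75, 0, 0, 0, 0], [-0.55, 0.75, 0, 0, 0, 0], [-0.55, 0.75, 0, 0, 0, 0], [-0.55, 0.75, 0, 0, 0, 0], [-0.55, 0.75, 0, 0, 0, 0], [-0.55, 0.75, 0, 0, 0, 0], [-0.55, 0.75, 0, 0, 0, 0], [-0.55, 0.75, 0, 0, 0, 0], [-0.55, 0.75, 0, 0, 0, 0], [-0.2, 0.3, 0, 0, 0, 0], [0, 0, 0, 0, 0, 0]]]}}

```text
time: 16.5
tool_pos: [574.6, -24.7, 370.9]
orientation: [0.778, 0.628, -0.006, -0.005]
wrist_force: [0.1, 0.2, 1.1]
finger_gap: 0.9
```

```bash
python3 - <<'E'
from h import *
tgt([590.6,-17,385],81.7); print(bot.observe()['joints'].round(2))
E
```

```text
t 16.5 pos [574.6 -24.7 370.9] yaw 77.79 z [-0.017  0.    -1.   ] F [0.1 0.2 1.1] T [-0.01 -0.08  0.01] gap 83.7
tool units [ 0.434  0.55  -0.574] rotvec units [-0.0084  0.0013 -0.0341]
[-0.09 -0.09  1.43 -0.    1.82  0.13]
```

Request:
{"api": "servo_tool", "payload": {"increments": [[[0.2, 0.25, 0, -0.0084, 0.0013, -0.034], [0.25, 0.27, 0, 0, 0, 0], [0, 0, 0, 0, 0, 0]]]}}

```text
time: 16.8
tool_pos: [588.8, -14.0, 370.0]
orientation: [0.758, 0.652, -0.0, -0.001]
wrist_force: [0.5, -0.2, 0.3]
finger_gap: 0.903
```

```bash
python3 - <<'E'
from h import *
tgt([590.6,-17,304],81.7)
E
```

```text
t 16.8 pos [588.8 -14.  370. ] yaw 81.42 z [-0.001  0.001 -1.   ] F [ 0.5 -0.2  0.3] T [-0.04 -0.04 -0.03] gap 84.0
tool units [-0.108  0.091  2.642] rotvec units [-0.0007 -0.0002 -0.0025]
```

Request:
{"api": "servo_tool", "payload": {"increments": [[[-0.1, 0.1, 0.5, 0, 0, 0], [0, 0, 0.6, 0, 0, 0], [0, 0, 0.6, 0, 0, 0], [0, 0, 0.5, 0, 0, 0], [0, 0, 0.3, 0, 0, 0], [0, 0, 0.1, 0, 0, 0], [0, 0, 0, 0, 0, 0]]]}}

```text
time: 17.5
tool_pos: [589.4, -16.1, 297.6]
orientation: [0.759, 0.651, -0.001, -0.002]
wrist_force: [0.1, -0.2, 0.8]
finger_gap: 0.9
```

```bash
python3 - <<'E'
from h import *
tgt([590.6,-17,303],81.7)
E
```

```text
t 17.5 pos [589.4 -16.1 297.6] yaw 81.2 z [-0.004  0.001 -1.   ] F [ 0.1 -0.2  0.8] T [-0.02 -0.11 -0.01] gap 83.7
tool units [-0.027  0.054 -0.216] rotvec units [-0.0022 -0.0001 -0.0044]
```

Request:
{"api": "servo_tool", "payload": {"increments": [[[-0.03, 0.05, -0.22, -0.002, 0, -0.004], [0, 0, 0, 0, 0, 0]]]}}

```text
time: 17.7
tool_pos: [590.8, -17.2, 304.5]
orientation: [0.756, 0.654, 0.0, 0.0]
wrist_force: [-0.5, -0.1, 1.1]
finger_gap: 0.899
```

Request:
{"api": "servo_tool", "payload": {"increments": [[[0, 0, 0, 0, 0, 0], [0, 0, 0, 0, 0, 0], [0, 0, 0, 0, 0, 0], [0, 0, 0, 0, 0, 0], [0, 0, 0, 0, 0, 0], [0, 0, 0, 0, 0, 0], [0, 0, 0, 0, 0, 0], [0, 0, 0, 0, 0, 0]]], "jaw": -1}}

```text
time: 18.5
tool_pos: [588.6, -16.9, 305.5]
orientation: [0.756, 0.654, -0.001, -0.002]
wrist_force: [-19.8, 2.7, 5.1]
finger_gap: 0.288
```

```bash
python3 - <<'E'
from h import *
tgt([590.6,-17,303],81.7)
E
```

```text
t 18.5 pos [588.6 -16.9 305.5] yaw 81.7 z [-0.004  0.001 -1.   ] F [-19.8   2.7   5.1] T [0.35 3.21 0.02] gap 26.8
tool units [0.009 0.079 0.099] rotvec units [-0.0022  0.      0.    ]
```

Request:
{"api": "servo_tool", "payload": {"increments": [[[0, -0.06, 0.05, 0, 0, 0], [0, -0.04, 0.15, 0, 0, 0], [-0.05, 0, 0.24, 0, 0, 0], [-0.06, 0, 0.24, 0, 0, 0], [-0.06, 0, 0.24, 0, 0, 0]]]}}

```text
time: 19.0
tool_pos: [587.8, -21.4, 287.2]
orientation: [0.757, 0.654, 0.002, 0.003]
wrist_force: [-1.2, 2.9, 4.9]
finger_gap: 0.293
```

```bash
python3 - <<'E'
from h import *
tgt([590.6,-17,303],81.7)
E
```

```text
t 19.0 pos [587.8 -21.4 287.2] yaw 81.68 z [ 0.007 -0.001 -1.   ] F [-1.2  2.9  4.9] T [ 0.55  0.24 -0.03] gap 27.3
tool units [ 0.192  0.088 -0.631] rotvec units [ 0.0037 -0.     -0.0001]
```

Request:
{"api": "servo_tool", "payload": {"increments": [[[-0.05, 0, 0.24, 0, 0, 0], [-0.05, 0, 0.24, 0, 0, 0], [-0.04, 0, 0.24, 0, 0, 0], [-0.04, 0, 0.24, 0, 0, 0], [-0.03, 0, 0.24, 0, 0, 0], [-0.03, 0, 0.24, 0, 0, 0], [-0.02, 0, 0.2, 0, 0, 0], [0, 0, 0, 0, 0, 0]]]}}

```text
time: 19.8
tool_pos: [586.9, -27.6, 251.2]
orientation: [0.756, 0.654, 0.005, 0.004]
wrist_force: [-1.7, 0.9, 6.7]
finger_gap: 0.29
```

```bash
python3 - <<'E'
from h import *
tgt([587,-29.4,211.5],81.7)
E
```

```text
t 19.8 pos [586.9 -27.6 251.2] yaw 81.7 z [ 0.013  0.    -1.   ] F [-1.7  0.9  6.7] T [0.34 0.2  0.08] gap 27.0
tool units [-0.075 -0.008  1.589] rotvec units [ 0.0066 -0.0011 -0.    ]
```

Request:
{"api": "servo_tool", "payload": {"increments": [[[-0.02, 0, 0.24, 0.003, 0, 0], [-0.02, 0, 0.24, 0.003, 0, 0], [-0.02, 0, 0.24, 0, 0, 0], [-0.01, 0, 0.24, 0, 0, 0]]]}}

```text
time: 20.2
tool_pos: [586.7, -29.3, 231.2]
orientation: [0.756, 0.654, 0.002, 0.001]
wrist_force: [-4.7, -1.0, 8.4]
finger_gap: 0.295
```

Request:
{"api": "servo_tool", "payload": {"increments": [[[0, 0, 0.16, 0, 0, 0], [0, 0, 0.12, 0, 0, 0], [0, 0, 0, 0, 0, 0]]]}}

```text
time: 20.5
tool_pos: [586.6, -29.6, 226.2]
orientation: [0.757, 0.654, 0.003, 0.002]
wrist_force: [-2.8, 1.2, 8.4]
finger_gap: 0.299
```

Request:
{"api": "servo_tool", "payload": {"increments": [[[0, 0, 0.16, 0, 0, 0], [0, 0, 0.12, 0, 0, 0], [0, 0, 0, 0, 0, 0]]]}}

```text
time: 20.8
tool_pos: [586.6, -29.7, 222.8]
orientation: [0.757, 0.654, 0.004, 0.003]
wrist_force: [-4.9, 0.5, 10.6]
finger_gap: 0.295
```

```bash
python3 - <<'E'
from h import *
tgt([587,-29.4,211.5],81.7)
E
```

```text
t 20.8 pos [586.6 -29.7 222.8] yaw 81.66 z [ 0.009  0.001 -1.   ] F [-4.9  0.5 10.6] T [ 0.31  0.69 -0.01] gap 27.4
tool units [0.014 0.009 0.452] rotvec units [ 0.0044 -0.0012 -0.0003]
```

Request:
{"api": "servo_tool", "payload": {"increments": [[[0, 0, 0.2, 0, 0, 0], [0, 0, 0.16, 0, 0, 0], [0, 0, 0, 0, 0, 0]]]}}

```text
time: 21.1
tool_pos: [586.6, -29.9, 218.1]
orientation: [0.757, 0.654, 0.005, 0.004]
wrist_force: [-5.0, 1.2, 12.3]
finger_gap: 0.29
```

Request:
{"api": "servo_tool", "payload": {"increments": [[[0, -0.03, 0.16, 0.004, 0, 0], [0, 0, 0.14, 0, 0, 0], [0, 0, 0, 0, 0, 0]]]}}

```text
time: 21.4
tool_pos: [586.6, -29.9, 215.8]
orientation: [0.757, 0.654, 0.004, 0.003]
wrist_force: [-6.1, 0.6, 11.6]
finger_gap: 0.293
```

```bash
python3 - <<'E'
from h import *
tgt([587,-29.4,211.5],81.7)
E
```

```text
t 21.4 pos [586.6 -29.9 215.8] yaw 81.64 z [ 0.01   0.001 -1.   ] F [-6.1  0.6 11.6] T [0.27 0.99 0.04] gap 27.3
tool units [0.023 0.01  0.172] rotvec units [ 0.0048 -0.0013 -0.0005]
```

Request:
{"api": "servo_tool", "payload": {"increments": [[[0, -0.05, 0.18, 0.004, 0, 0], [0, 0, 0.14, 0, 0, 0], [0, 0, 0, 0, 0, 0]]]}}

```text
time: 21.7
tool_pos: [586.6, -30.0, 213.5]
orientation: [0.757, 0.654, 0.004, 0.002]
wrist_force: [-6.9, 0.5, 12.8]
finger_gap: 0.291
```

```bash
python3 - <<'E'
from h import *
tgt([587,-29.4,211.5],81.7)
a=viewer.snapshot('scene')[:,:,::-1]
f=lambda im,x,y,w,h,s:cv2.resize(im[y:y+h,x:x+w],None,fx=s,fy=s,interpolation=cv2.INTER_CUBIC)
cv2.imwrite('pics/l.png',f(a,255,140,100,75,8)); cv2.imwrite('pics/lfull.png',a)
F=[]
for _ in range(6): viewer.snapshot('top'); F.append(bot.observe()['wrist_force'])
print(np.mean(F,0)); tgt([587,-29.4,211.5],81.7)
E
```

```text
t 21.7 pos [586.6 -30.  213.5] yaw 81.64 z [ 0.009  0.001 -1.   ] F [-6.9  0.5 12.8] T [0.28 1.15 0.02] gap 27.0
tool units [0.024 0.01  0.081] rotvec units [ 0.0044 -0.0014 -0.0006]
[-6.42367665  0.05845852 12.35125222]
t 22.05 pos [586.6 -29.9 213.6] yaw 81.64 z [ 0.009  0.002 -1.   ] F [-5.3 -0.  11.7] T [ 0.12  1.08 -0.02] gap 27.1
tool units [0.024 0.011 0.084] rotvec units [ 0.0044 -0.0014 -0.0005]
```

View pics/l.png

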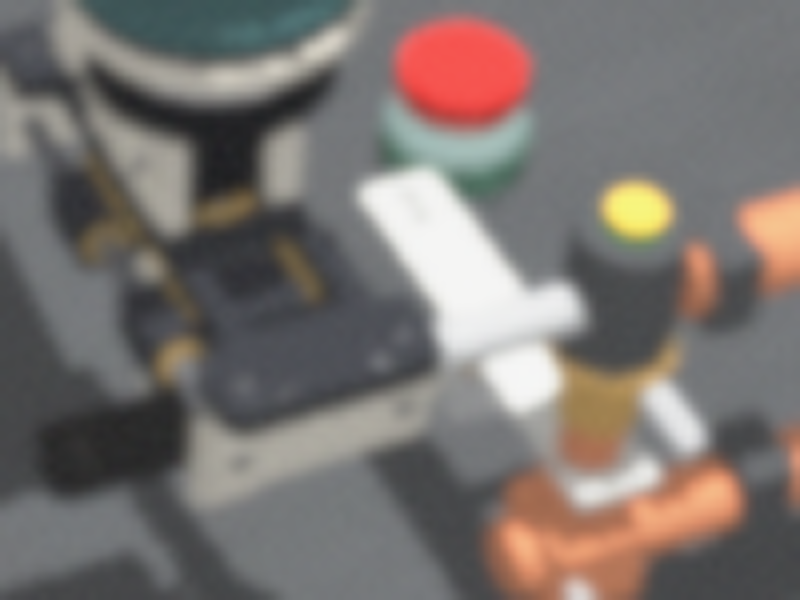

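Request:
{"api": "servo_tool", "payload": {"increments": [[[0, -0.06, 0.2, 0.003, 0, 0], [0, -0.03, 0.17, 0, 0, 0], [0, 0, 0, 0, 0, 0]]]}}

```text
time: 22.35
tool_pos: [586.7, -30.0, 210.7]
orientation: [0.757, 0.654, 0.006, 0.004]
wrist_force: [-10.5, 0.5, 13.4]
finger_gap: 0.29
```

```bash
cat > ind.py <<'E'
from h import *
F=[];I=[]
for _ in range(8): I.append(viewer.snapshot('scene').astype(float)); F.append(bot.observe()['wrist_force'])
print(np.mean(F,0).round(2)); tgt([587,-29.4,209.5],81.7)
a=np.mean(I,0); np.save('ind.npy',a)
for y in range(162,177): print(y,[tuple(map(int,a[y,x])) for x in (332,333,334,335,336)])
E
python3 ind.py; python3 - <<'E'
import cv2
a=cv2.imread('pics/lfull.png')[:,:,::-1]
print('before')
for y in range(164,175): print(y,[tuple(map(int,a[y,x])) for x in (333,334,335)])
E
```

```text
[-6.11  0.1  13.17]
t 22.75 pos [586.6 -30.  210.8] yaw 81.63 z [ 0.013  0.001 -1.   ] F [-6.3  1.4 13.8] T [ 0.11  1.07 -0.03] gap 27.5
tool units [0.025 0.01  0.051] rotvec units [ 0.0066 -0.0016 -0.0006]
162 [(148, 139, 120), (156, 144, 120), (156, 144, 120), (149, 139, 120), (138, 132, 120)]
163 [(215, 188, 120), (227, 202, 122), (226, 202, 121), (217, 191, 120), (195, 172, 119)]
164 [(244, 230, 122), (246, 237, 123), (246, 238, 124), (245, 233, 123), (240, 221, 120)]
165 [(247, 241, 123), (247, 244, 125), (247, 244, 126), (247, 243, 125), (247, 239, 123)]
166 [(247, 241, 120), (247, 244, 123), (247, 244, 125), (247, 244, 125), (247, 243, 124)]
167 [(245, 232, 109), (247, 240, 117), (247, 242, 120), (247, 242, 121), (247, 239, 118)]
168 [(220, 203, 97), (238, 222, 103), (244, 230, 108), (244, 231, 109), (238, 222, 104)]
169 [(154, 162, 99), (182, 180, 95), (199, 192, 95), (198, 192, 96), (179, 177, 95)]
170 [(119, 138, 112), (124, 146, 105), (128, 150, 102), (126, 149, 102), (120, 140, 103)]
171 [(115, 124, 119), (114, 127, 117), (113, 128, 115), (112, 127, 114), (112, 124, 115)]
[... 308 characters left out ...]
7, 79), (75, 77, 79)]
176 [(73, 74, 76), (73, 75, 77), (73, 75, 77), (73, 75, 77), (74, 76, 77)]
before
164 [(247, 238, 124), (247, 239, 125), (246, 237, 123)]
165 [(247, 244, 125), (247, 244, 126), (247, 244, 126)]
166 [(247, 243, 123), (247, 244, 125), (247, 244, 125)]
167 [(247, 239, 116), (247, 241, 119), (247, 241, 119)]
168 [(236, 219, 102), (241, 226, 105), (241, 226, 105)]
169 [(178, 173, 96), (192, 181, 94), (189, 183, 95)]
170 [(124, 138, 106), (127, 139, 103), (125, 140, 103)]
171 [(113, 122, 116), (114, 124, 115), (113, 124, 115)]
172 [(109, 112, 114), (109, 112, 113), (109, 113, 113)]
173 [(94, 96, 97), (96, 97, 100), (96, 98, 100)]
174 [(81, 81, 83), (82, 83, 85), (81, 82, 85)]
```

```bash
cat > rise.py <<'E'
from fit import *
from scipy.optimize import minimize
def run(a,show=True):
    p=[611.5,129.2,np.radians(-8.3)]
    # render model: housing-top disc (dark side, grey top), pin with coloured bands, compare by least squares over window
    SS=6; x0,y0,w,h=326,159,18,20
    obs=a[y0:y0+h,x0:x0+w]
    def disc(P,r):
        t=np.linspace(0,2*np.pi,60); return [proj('scene',[P[0]+r*np.cos(k),P[1]+r*np.sin(k),P[2]]) for k in t]
    def render(cx,cy,hz,rise,bl):
        im=np.zeros((h*SS,w*SS,3),np.float32); im[:]=bgc
        def cyl(z0,z1,r,c):
            pts=np.array(disc([cx,cy,z0],r)+disc([cx,cy,z1],r),np.float32)
            hull=cv2.convexHull(((pts-[x0,y0]+.5)*SS*16).astype(np.int32)); cv2.fillConvexPoly(im,hull,c,shift=4)
        def top(z,r,c): cv2.fillConvexPoly(im,((np.array(disc([cx,cy,z],r))-[x0,y0]+.5)*SS*16).astype(np.int32),c,shift=4)
        cyl(hz-50,hz,21,(74,76,78)); top(hz,21,(113,116,117))
        for d0,d1,c in((11,20,(170,30,30)),(7,11,(190,190,190)),(3,7,(40,130,50)),(0,3,(215,185,85))):
            if rise>d0: cyl(hz+max(rise-d1,0),hz+rise-d0,10,c)
        top(hz+rise,10,(248,246,128))
        im=cv2.GaussianBlur(im,(0,0),bl*SS); return cv2.resize(im,(w,h),interpolation=cv2.INTER_AREA)
    bgc=(115,115,116)
    m=np.ones((h,w)); m[:, :3]=0; m[:, 15:]=0; m[:3]=0
    def cost(q): return (((render(*q)-obs)**2).sum(2)*m).mean()
    best=[]
    for r in(3,4,5,6,7,8,9,10,11,12):
        s=minimize(lambda q:cost([q[0],q[1],q[2],r,q[3]]),[612,129,250,.7],method='Nelder-Mead',options=dict(initial_simplex=np.array([[612,129,250,.7],[618,129,250,.7],[612,135,250,.7],[612,129,262,.7],[612,129,250,1.]]),maxiter=220))
        print(r,round(s.fun,1),s.x.round(1))
if __name__=='__main__':
    run(np.load('ind.npy'))
E
timeout 300 python3 rise.py
```

```text
Traceback (most recent call last):
  File "rise.py", line 29, in <module>
    run(np.load('ind.npy'))
    ~~~^^^^^^^^^^^^^^^^^^^^
  File "rise.py", line 26, in run
    s=minimize(lambda q:cost([q[0],q[1],q[2],r,q[3]]),[612,129,250,.7],method='Nelder-Mead',options=dict(initial_simplex=np.array([[612,129,250,.7],[618,129,250,.7],[612,135,250,.7],[612,129,262,.7],[612,129,250,1.]]),maxiter=220))
  File "rise.py", line 26, in <lambda>
    s=minimize(lambda q:cost([q[0],q[1],q[2],r,q[3]]),[612,129,250,.7],method='Nelder-Mead',options=dict(initial_simplex=np.array([[612,129,250,.7],[618,129,250,.7],[612,135,250,.7],[612,129,262,.7],[612,129,250,1.]]),maxiter=220))
                        ~~~~^^^^^^^^^^^^^^^^^^^^^^^^^
  File "rise.py", line 23, in cost
    def cost(q): return (((render(*q)-obs)**2).sum(2)*m).mean()
                           ~~~~~~^^^^
  File "rise.py", line 16, in render
    cyl(hz-50,hz,21,(74,76,78)); top(hz,21,(113,116,117))
    ~~~^^^^^^^^^^^^^^^^^^^^^^^^
  File "rise.py", line 13, in cyl
    pts=np.array(disc([cx,cy,z0],r)+disc([cx,cy,z1],r),np.float32)
                                    ~~~~^^^^^^^^^^^^^^
  File "rise.py", line 9, in disc
    t=np.linspace(0,2*np.pi,60); return [proj('scene',[P[0]+r*np.cos(k),P[1]+r*np.sin(k),P[2]]) for k in t]
                                         ~~~~^^^^^^^^^^^^^^^^^^^^^^^^^^^^^^^^^^^^^^^^^^^^^^^^^^
  File "h.py", line 11, in proj
    K,E,_=cal(n); p=E[:3,:3].T@(np.array(P,float)-E[:3,3]); q=K@(p*[1,-1,-1]); return q[:2]/q[2]
          ~~~^^^
  File "h.py", line 5, in cal
    c=viewer.get_calibration(n); return np.array(c["intrinsics"]),np.array(c["extrinsics"]),c
ValueError: time passes only in moves, steps and waits
```

```bash
sed -i 's/^def cal(n):/import functools\n@functools.cache\ndef cal(n):/' h.py; timeout 400 python3 rise.py
```

```text
3 447.1 [611.2 129.6 253.    0.9]
4 423.7 [611.4 129.4 252.4   0.9]
5 407.0 [611.7 129.2 251.1   0.9]
6 389.4 [613.  127.5 252.4   0.9]
7 393.9 [612.6 128.2 250.9   0.9]
8 347.3 [612.8 128.  250.1   0.9]
9 329.6 [613.1 127.8 250.1   0.9]
10 326.2 [611.9 128.8 247.7   0.9]
11 343.1 [612.7 127.9 247.8   1. ]
12 348.7 [613.  127.8 247.1   0.9]
```

Request:
{"api": "servo_tool", "payload": {"increments": [[[0, 0, 0.1, 0, 0, 0], [0, 0, 0, 0, 0, 0], [0, 0, 0, 0, 0, 0]]]}}

```text
time: 23.05
tool_pos: [586.6, -30.0, 213.0]
orientation: [0.757, 0.654, 0.007, 0.005]
wrist_force: [-5.5, 0.2, 12.3]
finger_gap: 0.296
```

```bash
python3 ind.py | head -3; timeout 400 python3 rise.py; python3 - <<'E'
from fit import *
a=np.load('ind.npy'); x,y,w,h=255,140,100,75
cv2.imwrite('pics/m.png',cv2.resize(a[y:y+h,x:x+w,::-1].astype(np.uint8),None,fx=8,fy=8,interpolation=cv2.INTER_CUBIC))
p=[611.5,129.2,np.radians(-8.3)]
g=a[180:205,255:282].max(2); ys,xs=np.nonzero(g<50); print('black',xs.min()+255,xs.max()+255,(xs.mean()+255).round(2),(ys.mean()+180).round(2))
for c in(0,4,8,12): 
    th=(215-(229-1.8*c))/-360; print(c,proj('scene',W(p,lev(415,th))).round(2),proj('scene',W(p,lev(395,th))).round(2))
E
```

```text
[-5.67  0.45 12.22]
t 23.45 pos [586.6 -29.9 213. ] yaw 81.63 z [ 0.017  0.001 -1.   ] F [-5.4 -0.3 11.6] T [0.13 1.08 0.04] gap 27.1
tool units [0.023 0.009 0.14 ] rotvec units [ 0.0082 -0.0017 -0.0006]
3 394.8 [611.  130.1 252.6   0.8]
4 365.6 [611.7 129.  253.3   0.9]
5 357.5 [611.3 129.4 251.8   0.9]
6 357.1 [612.  128.9 251.6   0.9]
7 364.3 [612.8 128.3 251.5   0.9]
8 325.4 [611.7 129.  249.3   0.9]
9 310.1 [613.1 127.8 250.2   0.9]
10 319.6 [613.7 127.4 250.4   1. ]
11 343.4 [613.5 127.6 249.2   0.9]
12 351.8 [611.9 128.9 246.2   1. ]
black 260 276 268.53 195.16
0 [260.59 194.65] [267.62 192.67]
4 [260.52 196.79] [267.51 194.71]
8 [260.51 198.89] [267.46 196.72]
12 [260.56 200.95] [267.47 198.68]
```

View pics/m.png

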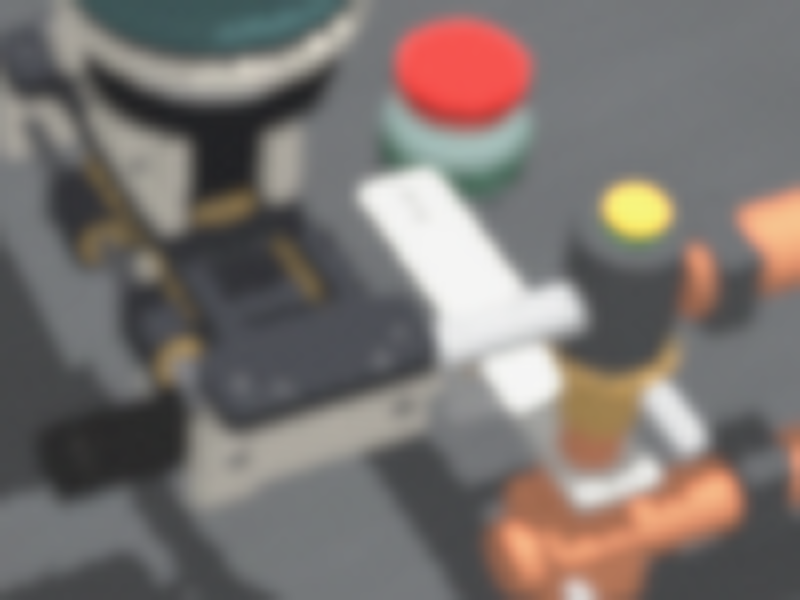

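Request:
{"api": "servo_tool", "payload": {"increments": [[[0, 0, 0.16, 0.004, 0, 0], [0, 0, 0.12, 0, 0, 0], [0, 0, 0.08, 0, 0, 0]]]}}

```text
time: 23.75
tool_pos: [586.6, -30.0, 209.4]
orientation: [0.757, 0.654, 0.005, 0.003]
wrist_force: [-8.3, -0.3, 15.9]
finger_gap: 0.29
```

```bash
python3 ind.py; timeout 400 python3 rise.py; python3 - <<'E'
from fit import *
a=np.load('ind.npy')
g=a[180:205,255:282].max(2); ys,xs=np.nonzero(g<50); print('black',xs.min()+255,xs.max()+255,(xs.mean()+255).round(2),(ys.mean()+180).round(2))
E
```

```text
[-8.21  0.23 16.03]
t 24.15 pos [586.6 -30.  209.6] yaw 81.63 z [ 0.012  0.002 -1.   ] F [-8.4  0.4 15.8] T [0.21 1.44 0.03] gap 27.1
tool units [0.025 0.011 0.003] rotvec units [ 0.0058 -0.0018 -0.0007]
162 [(148, 139, 120), (156, 144, 120), (155, 144, 121), (148, 139, 121), (135, 131, 121)]
163 [(216, 189, 121), (226, 201, 122), (226, 200, 122), (216, 189, 121), (188, 168, 119)]
164 [(245, 230, 123), (246, 237, 124), (246, 237, 124), (245, 232, 123), (238, 218, 121)]
165 [(247, 241, 123), (247, 244, 125), (247, 244, 125), (247, 243, 125), (247, 239, 123)]
166 [(247, 241, 120), (247, 244, 124), (247, 244, 125), (247, 244, 125), (247, 242, 123)]
167 [(245, 233, 111), (247, 240, 117), (247, 242, 121), (247, 242, 121), (247, 239, 117)]
168 [(223, 207, 96), (240, 224, 103), (244, 231, 109), (244, 231, 109), (237, 221, 105)]
169 [(155, 165, 92), (185, 185, 94), (201, 196, 99), (199, 195, 100), (179, 179, 98)]
170 [(114, 138, 105), (124, 151, 104), (132, 158, 107), (131, 157, 108), (123, 146, 108)]
171 [(113, 125, 117), (115, 132, 118), (117, 135, 119), (116, 133, 118), (114, 128, 118)]
172 [(114, 118, 118), (115, 120, 120), (116, 121, 120), (115, 120, 119), (113, 117, 118)]
173 [(103, 105, 107), (105, 107, 109), (106, 109, 110), (105, 108, 110), (103, 106, 108)]
174 [(86, 87, 89), (87, 89, 91), (88, 90, 91), (87, 90, 91), (87, 89, 91)]
175 [(76, 76, 78), (75, 77, 78), (77, 78, 80), (76, 78, 80), (76, 77, 79)]
176 [(72, 74, 75), (73, 75, 76), (73, 75, 77), (73, 75, 77), (73, 75, 77)]
3 490.9 [610.9 129.7 252.2   0.9]
4 452.2 [611.3 129.2 252.3   0.9]
5 435.1 [611.2 129.4 250.6   0.9]
6 417.2 [612.  128.5 251.2   0.9]
7 420.7 [611.8 129.  249.3   0.9]
8 352.8 [614.1 126.  252.2   0.9]
9 315.7 [617.1 123.7 254.8   0.9]
10 330.5 [612.2 128.2 248.1   0.9]
11 338.1 [613.2 127.4 248.4   0.9]
12 333.8 [615.5 125.2 250.4   0.9]
black 260 276 268.71 196.1
```

```bash
python3 -c "
from cell import ticket,bot
print(ticket.finish_job()); o=bot.observe(); print(o['time'],o['tool_pos'],o['wrist_force'])"
```

```text
the job is handed in; nothing more can be done
None
the job is handed in; nothing more can be done
```

I seated the strap over the locating pin and let go of it. I then pulled the lever down by its black grip and handed the job in while still holding it there, at about 24 s of the 51 s allowed.

- **Strap:** it went down over the pin with no measurable contact force. It stopped at about 130 mm, the height of the nut and the work rest. After release its edges were within about 0.6° of the welder's own lines. I saw it lying flat over the rest, but the upper electrode hid the pin and hole.
- **Lever:** the electrode is clamped on the strap, with the spring squeezed an estimated 8–9 mm. The last checks, all taken before handing in, were:
  - Grip height gives about 8.8 mm.
  - Comparing the indicator picture with a model of it gives about 9 mm, give or take 2.
  - The height of the grip's black end gives between 7 and 9 mm.
  - The push on the grip read 16 N. It had read 13 N about a millimetre higher while the lever was settling back, so friction makes the force reading loose.
- **Indicator:** the picture is too coarse (about 4 mm per pixel of height) to see the green ring separately from the white. Yellow and green show and no red does, but "whole green ring out" rests on the estimates above.
- **Hold:** the lever crept up about 2 mm once when I stopped pushing. I pushed it back down, and it then held steady over the 0.4 s of pictures that followed.
- **Other things on the bench:** I did not deliberately touch anything else. I did not check each item again at the end.

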